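# Turn the cam lock to its low point and dock the plate slide

### The arm

A 6-joint arm with a two-finger parallel gripper is mounted at the origin on a cart in front of the work surface, level with it; the furniture and walls round the work are solid. World frame = base frame: x ahead of the robot, y to its left, z up, the work surface at z = 0. Lengths are in m, angles in rad, forces in N, time in s.
With the tool pointing down it reaches from about 0.25 to 0.725 m from the base axis. Payload 4 kg.
Tool frame: the origin (TCP) lies where the fingers leave the gripper's body, on its centre line; the fingertips stand 73 mm ahead of it and the grasp point (between the pads) lies 54 mm ahead of it (bot.tips_ahead is the z of the fingertips in the tool frame, in m); z points along the fingers, y is the direction in which the jaws open and shut (so a half turn about z gives the same grasp; the last joint's range is limited). The gripper opens to 85 mm and grips with 20 to 120 N. Pads are 22 mm wide; open, the fingers measure 114 mm over their backs; the gripper's body (76 mm by 85 mm) begins 54 mm behind the grasp point. The pads swing forward as they close: fully open they stand 13 mm farther back than shut.
Start: joints at [1.3, 0.241, 0.005, 1.335, 0, 1.571], TCP at [0.134, 0.482, 0.304] pointing down, gripper open.
Joint ranges: [-2.72, 2.72], [-1.05, 1.87], [-1.09, 1.28], [-1.99, 2.15], [-1.42, 1.44], [-3.14, 3.14]. Speed limits (rad/s): [2.79, 2.79, 3.14, 3.14, 3.14, 3.14].

### API

Orientations are given as a unit quaternion [x, y, z, w].
In Python, from workcell import readout, camera, get_calibration, order, bot gives the robot as it stands.
- The arm moves only by the tool send_rows, never from a script. Its argument "moves" is a list of rows, each a list of 3 entries, a list of its own where there are three numbers: the shift along the tool's x, y, z in mm, then the turn, a rotation vector about the tool's x, y, z in rad, then the finger opening in mm, from 0 to 85.4. In form: [[[dx, dy, dz], [ax, ay, az], grip], ...]. A call has 1 to 12 rows; each row is the pose to reach, as a shift and turn from the pose measured when the call began, along the tool's axes at that moment; what a row does not reach only later rows make up. A row lasts 1/12 s, in which the tool goes at most 41.7 mm and 7.16 degrees, less where a joint would pass 70% of its speed; a pose out of reach is approached as far as the arm can. A call with a gripper value outside its range is refused whole. The fingers move at their own pace and stop on an object; the grip force is fixed at half the most. Time passes only in rows, so rows that repeat a pose let the fingers close. It gives the time, the measured TCP pose, the force and the opening at its end, in the units of the state.
- readout.get_obs(): the state, without advancing time (a new reading comes with each control period).
- camera(name): name is "side" or "top" or "wrist"; returns the picture (384x512x3 uint8, red, green, blue); there is no depth.
- get_calibration(name): a dict with "fx", "fy", "cx", "cy" (pixels), "R" (3x3) and "t" (3): a world point X has camera coordinates R X + t. Camera axes: x right, y down, z forward; pixel columns grow to the right and rows downward; lengths in m; the calibration is good to about 2 mm. A picture is of the moment at which its call begins: read the wrist's pose just before it. get_calibration takes no time and is no camera call; for the wrist camera it gives the pose at the moment of the call.
- order.job_done(): hands the job in, once; it reports no verdict.
The state is a dict: "clock": time; "joint_pos": joint angles; "joint_vel": joint speeds; "tau": joint torques, N m; "eef_pos": TCP position; "tool_rot": TCP orientation; "ft_force": force on the tool from outside, world axes, zero at the start; "ft_torque": the same for the moment, N m; "grip_width": finger opening in m.
Only numpy, scipy, OpenCV 4.12 (cv2) and the standard library are available. Lean on these libraries where they do the work, as an engineer would, in place of code of your own. Each camera call takes 0.05 s, during which the arm holds its last target. There are 200 camera calls.

### The job

Dock the microplate on its stage by pushing with the fingertips only. First push the cam's lever round to its stop, so that the cam's low point faces the slide; only then push the slide fully forward, by its upright push plate, until it is home against its stops. Do not pinch or lift anything, leave the microplate lying in its slide, leave the cam at its low point and do not disturb the things standing around.

Things in the scene. Friction and masses are not known exactly. Their poses are not given: they have to be found in the camera images.
- stage: Aluminium docking stage fixed to the worktop: base plate 116 (x) x 315 (y) x 12 mm. Origin: underside, middle of its push end (at the robot's left); the base spans y = 0 to -315 mm. x points roughly away from the robot; -y, to the robot's right, is 'forward' for the slide and leads to the cam (pivot at x 0, y -227 mm). Two home stops, 28 mm high, stand at x = +-52, y = -193 mm.
- carriage (a joint): Travel of the grey plate slide, m: 0 = back (start), grows as it is pushed forward (stage -y), 0.030 = home against the stops. Takes about 2 N plus 15 N per m/s; stays where it is left. A steel pad 44 mm wide on its front meets the cam's rim: unless the cam is near its low point the slide jams part-way.
- push_face (a point): Centre of the rear face of the slide's upright push plate, 50 mm above the worktop; moves with the slide, axes as the stage's. Plate: 70 mm wide (x), 8 mm thick (from this face to -y), from 15 to 77 mm above the worktop. At the start the face is at stage x 0, y -6 mm. Push it along stage -y.
- cam (a joint): Angle of the cam, rad: 0 = high point faces the slide, 3.14 = low point faces the slide; there the lever meets its stop pin. Grows counter-clockwise seen from above. Starts at 1.0 to 1.6, the lever on the robot's side. Stiff: about 0.25 N m (4 N at the paddle); stays where it is left. The slide can go home only above about 2.7.
- cam_pivot (a point): On the cam's vertical axis, 44 mm above the worktop; its y axis points along the lever, from axis to paddle. The cam is a steel disc 60 mm across, 15 to 31 mm above the worktop, set 16 mm off its axis towards the lever. At the low point the lever points along stage -y, straight away from the slide. Lever bar: 12 mm wide, 31 to 40 mm above the worktop, reaching 76 mm from the axis.
- paddle (a point): Centre of the upright black paddle on the lever, 59 mm from the cam's axis, 58 mm above the worktop. It is 38 mm long along the lever (this point's y), 10 mm thick (its x), and stands 38 to 78 mm above the worktop. Pushing its +x face towards this point's -x turns the lever counter-clockwise, to the low point.
- plate_a: Pale 96-well microplate, 85x128x17 mm, lying loose in the slide's nest; origin at the centre of its underside (22 mm above the worktop), top 39 mm above the worktop. It must ride along, not be lifted.
- conj_vial: Bystander, leave alone: amber vial with a green cap, 32 mm across, 58 mm tall, standing on the stage's base plate at the far corner of the cam end; origin at the centre of its underside.
- timer: Bystander, leave alone: bench timer, 66x66x23 mm; origin at the centre of its underside.
- tape_green: Bystander, leave alone: roll of tape, 72 mm across, 19 mm high; origin at the centre of its underside.
- tmb_dark: Bystander, leave alone: dark bottle with a white cap, 48 mm across, 90 mm tall; origin at the centre of its underside.
- marker_black: Bystander, leave alone: marker pen lying flat, 13x135x15 mm; origin at the centre of its underside.
- beaker: Bystander, leave alone: glass beaker, 69 mm across, 91 mm tall; origin at the centre of its underside.
Mind the look-alikes: they are no part of the job. Leave any orange look-alike of the plate_a alone.

How it is judged:
By the outcome, as a careful person would: the job done as asked, in the order asked, and still so for the second after the job is handed in, with the robot touching nothing.
It also fails if it takes over 51 s, if anything falls off the work surface, if the arm or the gripper's body presses on something with over 40 N, if the wrist force passes 120 N, or if a joint passes its speed limit or range.

## Working session

There is one attempt and no reset: what is moved stays moved. The work goes in short steps, Python scripts to look and compute and a tool call to move; the robot and the scene stay as the last step left them, time stands still between calls to the robot, and variables do not carry over. Pictures are saved under pics/ and viewed, about 8 in all and at most 12, crops included, and the job is handed in when it is done.

Besides the shell and the picture viewer there is one more tool, called after "Request:" as name(argument=value, ...), one argument or row to a line, values as JSON. send_rows: Moves the arm, as the interface text tells. Its arguments: {"type":"object","properties":{"moves":{"type":"array","items":{"type":"array"}}},"required":["moves"]}

```bash
mkdir -p pics; python3 - <<'E'
from workcell import readout,camera,get_calibration,bot
import cv2
o=readout.get_obs();print(o['clock'],o['eef_pos'],o['tool_rot'],o['grip_width'],bot.tips_ahead)
for n in("top","side"):
    cv2.imwrite(f"pics/{n}0.png",cv2.resize(camera(n)[:,:,::-1],(800,600),interpolation=cv2.INTER_CUBIC))
    c=get_calibration(n);print(n,c)
E
```

```text
0.0 [0.133619   0.48131254 0.30300652] [ 1.35000561e-01  9.90844966e-01 -1.04015107e-03 -1.39823289e-04] 0.0855146492312861 0.0726
top {'fx': 446.4919149930634, 'fy': 446.4919149930634, 'cx': 252.09285968503204, 'cy': 197.00954475499086, 'R': array([[ 0.00447959, -0.99998175, -0.00405396],
       [-0.98802061, -0.00380057, -0.15427517],
       [ 0.15425694,  0.00469649, -0.9880196 ]]), 't': array([-0.13706407,  0.59310073,  1.35836129])}
side {'fx': 419.03142146920305, 'fy': 419.03142146920305, 'cx': 252.29141541198126, 'cy': 192.22290394131397, 'R': array([[ 0.97161357, -0.23650145, -0.00584256],
       [-0.14449272, -0.57369921, -0.80622024],
       [ 0.18732038,  0.78417873, -0.59158668]]), 't': array([-0.5907432 ,  0.07837052,  1.55802891])}
```

View pics/top0.png

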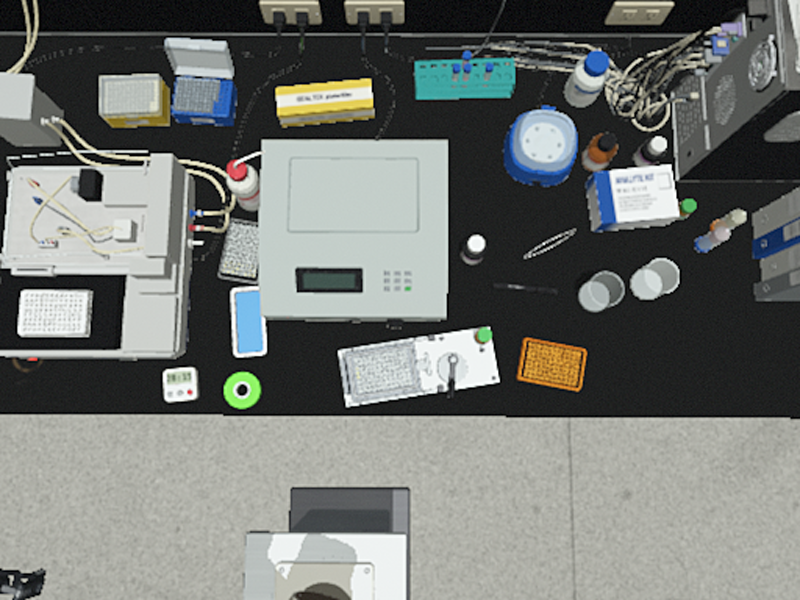

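View pics/side0.png

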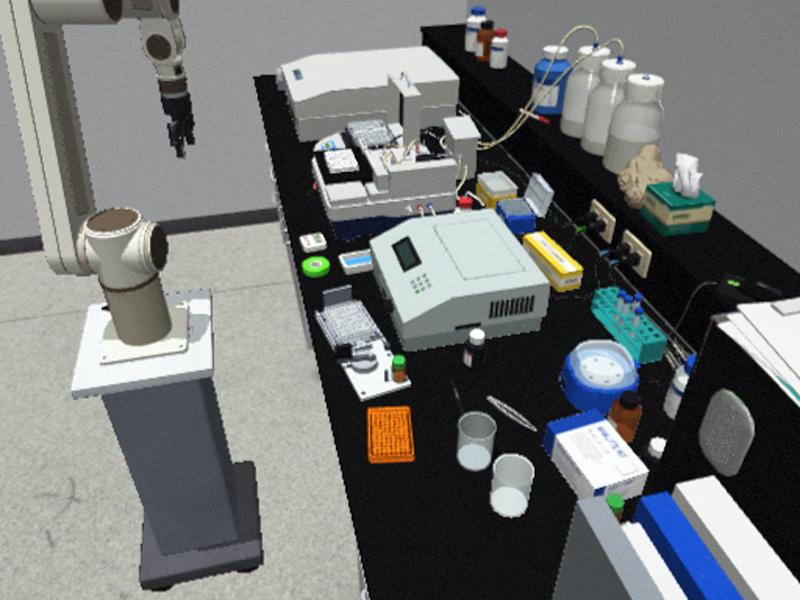

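The stage runs from about (340,378) to (495,355) in the top view. The candidates for the plate are the pale one in the slide at (380,370), an orange look-alike at (552,364), and other pale plates at (240,250) and (55,313). I choose the one in the stage, and check it in a crop.

```bash
cat >h.py <<'E'
import numpy as np, cv2
from workcell import readout,camera,get_calibration
def ray(n,u,v,z,c=None):
    c=c or get_calibration(n); R,t=c['R'],c['t']
    d=R.T@np.array([(u-c['cx'])/c['fx'],(v-c['cy'])/c['fy'],1]); o=-R.T@t
    return o+d*(z-o[2])/d[2]
def proj(n,X,c=None):
    c=c or get_calibration(n); p=c['R']@np.array(X)+c['t']
    return np.array([c['fx']*p[0]/p[2]+c['cx'],c['fy']*p[1]/p[2]+c['cy']])
E
python3 - <<'E'
from h import *
im=camera("top")[:,:,::-1]
cv2.imwrite("pics/c1.png",cv2.resize(im[200:270,205:330],(800,448),interpolation=cv2.INTER_CUBIC)) # 6.4x
s=camera("side")[:,:,::-1]
cv2.imwrite("pics/c2.png",cv2.resize(s[175:260,190:270],(565,600),interpolation=cv2.INTER_CUBIC)) # 7.06
E
```

```text
(no output)
```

View pics/c1.png

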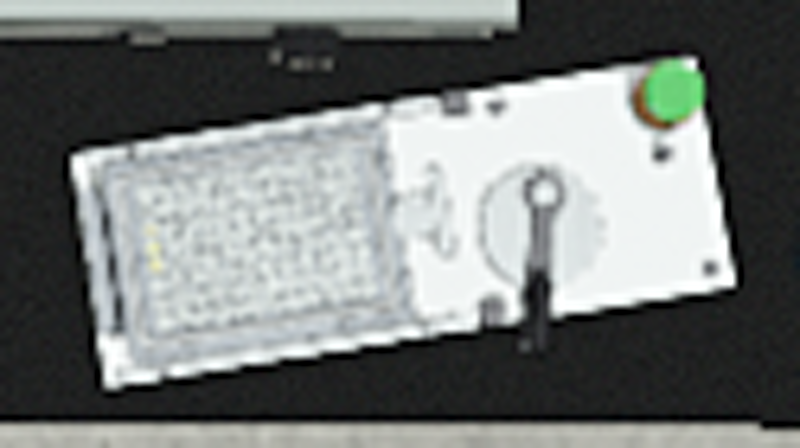

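View pics/c2.png

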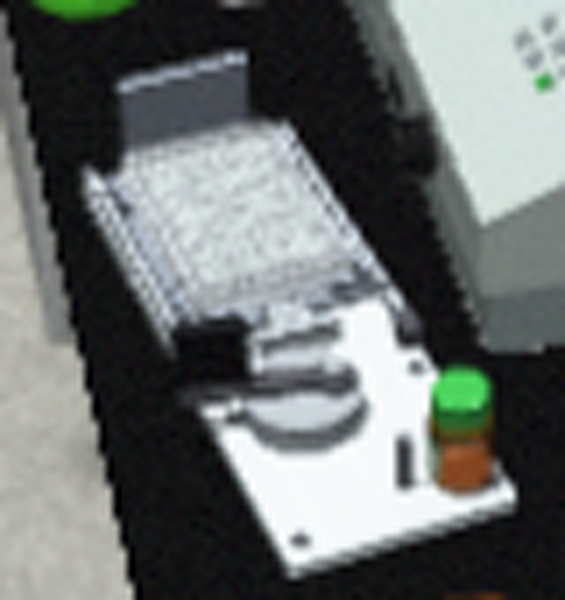

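The crop shows the pale plate in the slide with the grey push plate at its left end (crop ~(100,250)). The cam hub is at (543,192), with its black paddle near (538,295) and the lever pointing at the robot. The amber vial is at (672,92). Next I fit the stage pose.

```bash
python3 - <<'E'
from h import *
f=lambda x,y,z:ray("top",205+(x+.5)/6.4-.5,200+(y+.5)/6.4-.5,z)
P=np.array([f(*p,.012) for p in[(72,152),(105,390),(737,287),(695,60)]])[:,:2]
M=np.array([[.058,0],[-.058,0],[-.058,-.315],[.058,-.315]])
a=P-P.mean(0);b=M-M.mean(0)
th=np.arctan2((b[:,0]*a[:,1]-b[:,1]*a[:,0]).sum(),(a*b).sum())
R=np.array([[np.cos(th),-np.sin(th)],[np.sin(th),np.cos(th)]]);o=P.mean(0)-R@M.mean(0)
print(P,"o",o,"th",th,"res mm",(P-(M@R.T+o))*1e3)
S=lambda x,y:R@[x,y]+o
print("pivot",S(0,-.227),"hub seen",f(543,192,.045)[:2],"face",S(0,-.006))
tip=f(531,345,.038)[:2];print("lever tip",tip)
d=R.T@(tip-S(0,-.227));print(d,np.linalg.norm(d))
# low point d=(0,-1); angle phi of lever from +y
print("cam",np.arctan2(-d[0],d[1])%6.28)
ph=np.arctan2(-d[0],d[1]); print("paddle",S(-.059*np.sin(ph),-.227+.059*np.cos(ph)))
print("vial",f(672,92,.058)[:2])
for e in [(520,30),(520,0)]: print("instr",f(*e,0)[:2],f(*e,.15)[:2])
o_=readout.get_obs();from scipy.spatial.transform import Rotation as Ro
print(Ro.from_quat(o_['tool_rot']).as_matrix(), o_['joint_pos'])
E
```

```text
[[ 0.51343904 -0.01902233]
 [ 0.39595384 -0.03728114]
 [ 0.4477971  -0.34931874]
 [ 0.56093302 -0.33042915]] o [ 0.45471622 -0.02847992] th 0.15821179530580792 res mm [[ 1.44720589  0.31954288]
 [-1.48676134  0.33682715]
 [ 0.72743423 -0.63493151]
 [-0.68787879 -0.02143852]]
pivot [ 0.49048065 -0.25264483] hub seen [ 0.49171633 -0.25114011] face [ 0.45566153 -0.03440498]
lever tip [ 0.41810262 -0.2452599 ]
[-0.07031056  0.01869604] 0.0727538130122537
cam 1.3109036893226673
paddle [ 0.43178539 -0.24665599]
vial [ 0.53932875 -0.31292033]
instr [ 0.57744041 -0.24375816] [ 0.55646734 -0.23302172]
instr [ 0.59279504 -0.2438683 ] [ 0.57021475 -0.23312033]
[[-9.63547324e-01  2.67537682e-01 -3.78427336e-04]
 [ 2.67537949e-01  9.63546464e-01 -1.28771358e-03]
 [ 2.01204167e-05 -1.34201664e-03 -9.99999099e-01]] [1.29996332e+00 2.41141760e-01 4.22603424e-03 1.33522262e+00
 2.01256572e-05 1.57080022e+00]
```

Fit is good (residuals under 1.5 mm): cam about 1.31 rad, stage yaw 0.158 rad. I start by moving high over the gap on the slide side of the paddle, fingers shut.

Request:
send_rows(
  moves=[
    [[-40,-48,5],[0,0,-0.02],0],
    [[-79,-96,9],[0,0,-0.04],0],
    [[-118,-144,14],[0,0,-0.06],0],
    [[-158,-192,18],[0,0,-0.08],0],
    [[-197,-240,22],[0,0,-0.1],0],
    [[-237,-288,27],[0,0,-0.12],0],
    [[-276,-337,31],[0,0,-0.14],0],
    [[-316,-385,35],[0,0,-0.16],0],
    [[-355,-433,40],[0,0,-0.17],0],
    [[-395,-481,44],[0,0,-0.17],0],
    [[-434,-529,48],[0,0,-0.17],0],
    [[-474,-577,53],[0,0,-0.17],0],
  ],
)

```text
clock: 1.2
eef_pos: [0.3355, 0.0235, 0.2686]
tool_rot: [0.05, 0.999, -0.0, 0.0]
ft_force: [1.0, 1.3, -0.0]
grip_width: 0.0002
```

```bash
python3 - <<'E'
from h import *
from scipy.spatial.transform import Rotation as Ro
o=readout.get_obs();print(o['clock'],o['eef_pos'],o['joint_pos'],o['grip_width'],o['ft_force']);print(Ro.from_quat(o['tool_rot']).as_matrix().round(4))
E
```

```text
1.2 [0.33550339 0.02354372 0.26860915] [ 7.07571668e-02 -6.58800801e-02 -4.30293886e-01  1.20561710e+00
 -1.01627545e-03  1.71653782e-01] 0.00019907277876721189 [ 0.95681495  1.2638035  -0.00359056]
[[-9.949e-01  1.007e-01  8.000e-04]
 [ 1.007e-01  9.949e-01 -1.000e-03]
 [-9.000e-04 -9.000e-04 -1.000e+00]]
```

Request:
send_rows(
  moves=[
    [[-20,-35,3],[0,0,0],0],
    [[-40,-70,6],[0,0,0],0],
    [[-60,-105,9],[0,0,0],0],
    [[-80,-140,12],[0,0,0],0],
    [[-100,-175,15],[0,0,0],0],
    [[-123,-214,18],[0,0,0],0],
    [[-123,-214,18],[0,0,0],0],
    [[-123,-214,18],[0,0,0],0],
    [[-123,-214,18],[0,0,0],0],
  ],
)

```text
clock: 1.95
eef_pos: [0.4357, -0.2015, 0.2503]
tool_rot: [0.051, 0.999, 0.0, -0.0]
ft_force: [0.1, 0.0, -0.2]
grip_width: 0.0003
```

```bash
python3 - <<'E'
from h import *
o=readout.get_obs();print(o['clock'],o['eef_pos'],o['tool_rot'],o['ft_force'])
c=get_calibration("wrist");im=camera("wrist")[:,:,::-1].copy()
th=.1582;R=np.array([[np.cos(th),-np.sin(th)],[np.sin(th),np.cos(th)]]);og=np.array([.4547,-.0285])
S=lambda x,y,z:np.r_[R@[x,y]+og,z]
ph=1.311
for X in [S(0,-.227,.046),S(-.059*np.sin(ph),-.227+.059*np.cos(ph),.078),S(.052,-.193,.028),S(-.052,-.193,.028),S(.058,-.315,.012),S(-.058,-.315,.012)]:
    p=proj("wrist",X,c);print(p.round(1));cv2.circle(im,tuple(int(v) for v in p.round()),3,(0,0,255),1)
cv2.imwrite("pics/w1.png",cv2.resize(im,(800,600)))
E
```

```text
1.95 [ 0.43571449 -0.20152501  0.25031301] [ 5.08379388e-02  9.98706784e-01  1.45156097e-04 -4.92454243e-04] [ 0.10771719  0.04295648 -0.24573588]
[203.7 242.5]
[194.1 192.5]
[254.3 271.4]
[225.  174.8]
[146.9 293.2]
[104.7 195.5]
```

View pics/w1.png

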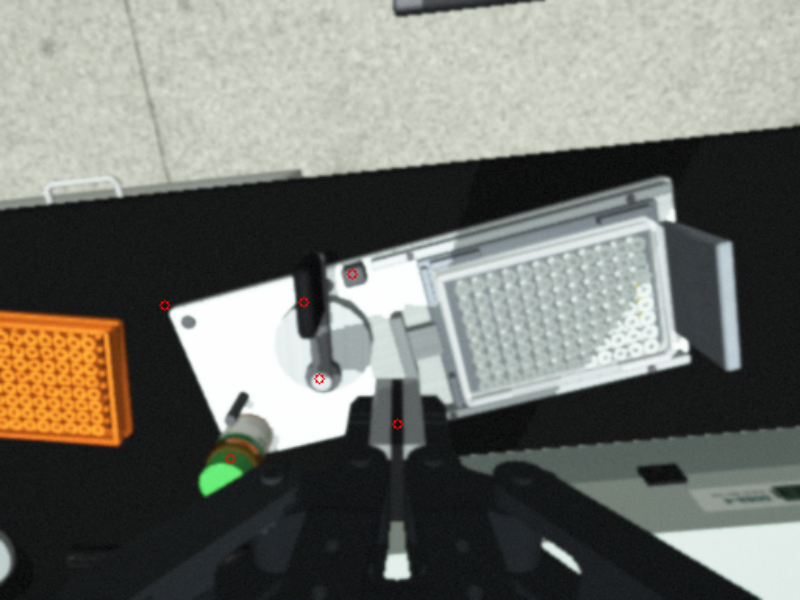

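Projected points land on the hub, paddle and stop. The paddle is at about (308,297), the stop pin at (237,407) and the vial at (235,455). Descending beside the paddle.

Request:
send_rows(
  moves=[
    [[0,0,35],[0,0,0],0],
    [[0,0,70],[0,0,0],0],
    [[0,0,105],[0,0,0],0],
    [[0,0,128],[0,0,0],0],
    [[0,0,128],[0,0,0],0],
    [[0,0,128],[0,0,0],0],
  ],
)

```text
clock: 2.5
eef_pos: [0.4344, -0.1991, 0.1224]
tool_rot: [0.049, 0.999, 0.001, -0.002]
ft_force: [-0.2, 0.4, -0.6]
grip_width: 0.0
```

```bash
cat >arc.py <<'E'
import sys
from h import *
from scipy.spatial.transform import Rotation as Ro
def rows(cs,h=.0145,r=.060,z=.122):
    o=readout.get_obs();R0=Ro.from_quat(o['tool_rot']).as_matrix();p0=o['eef_pos']
    print(o['clock'],p0,o['ft_force'],'j6',o['joint_pos'][5])
    th=.1582;P=np.array([.4910,-.2522])
    for c in cs:
        L=c+np.pi/2+th; l=np.array([np.cos(L),np.sin(L)]);q=np.array([-l[1],l[0]])
        X=np.r_[P+r*l-q*(.005+h),z]; y=np.r_[-q,0];zz=np.array([0,0,-1.]);x=np.cross(y,zz)
        Rt=np.c_[x,y,zz]
        print(round(c,3),(R0.T@(X-p0)*1e3).round(0).tolist(),Ro.from_matrix(R0.T@Rt).as_rotvec().round(3).tolist())
a,b,n=float(sys.argv[1]),float(sys.argv[2]),int(sys.argv[3])
rows(np.linspace(a,b,n))
E
python3 arc.py 1.2 2.08 12
```

```text
2.5 [ 0.43444644 -0.1990885   0.12240891] [-0.15652617  0.35164949 -0.61946844] j6 -0.3314058142769427
1.2 [-4.0, -21.0, 0.0] [0.001, -0.004, 0.114]
1.28 [-2.0, -26.0, 0.0] [0.001, -0.003, 0.034]
1.36 [-1.0, -31.0, 0.0] [0.001, -0.003, -0.046]
1.44 [0.0, -35.0, 0.0] [0.001, -0.003, -0.126]
1.52 [1.0, -40.0, 0.0] [0.001, -0.003, -0.206]
1.6 [2.0, -46.0, 0.0] [0.002, -0.003, -0.286]
1.68 [2.0, -51.0, 0.0] [0.002, -0.003, -0.366]
1.76 [1.0, -56.0, 0.0] [0.002, -0.003, -0.446]
1.84 [0.0, -61.0, 0.0] [0.002, -0.003, -0.526]
1.92 [-1.0, -65.0, 0.0] [0.002, -0.003, -0.606]
2.0 [-3.0, -70.0, 0.0] [0.002, -0.003, -0.686]
2.08 [-5.0, -75.0, 0.0] [0.002, -0.003, -0.766]
```

Request:
send_rows(
  moves=[
    [[-4,-15,0],[0,0,0.04],0],
    [[-2,-23,0],[0,0,0.03],0],
    [[-1,-31,0],[0,0,-0.05],0],
    [[0,-35,0],[0,0,-0.13],0],
    [[1,-40,0],[0,0,-0.21],0],
    [[2,-46,0],[0,0,-0.29],0],
    [[2,-51,0],[0,0,-0.37],0],
    [[1,-56,0],[0,0,-0.45],0],
    [[0,-61,0],[0,0,-0.53],0],
    [[-1,-65,0],[0,0,-0.61],0],
    [[-3,-70,0],[0,0,-0.69],0],
    [[-5,-75,0],[0,0,-0.77],0],
  ],
)

```text
clock: 3.5
eef_pos: [0.4333, -0.2743, 0.1251]
tool_rot: [-0.331, 0.943, 0.001, 0.001]
ft_force: [-1.4, 4.5, 1.6]
grip_width: 0.0003
```

```bash
python3 arc.py 2.12 3.0 12; python3 - <<'E'
from h import *
im=camera("wrist")[:,:,::-1]
cv2.imwrite("pics/w2.png",cv2.resize(im,(640,480)))
E
```

```text
3.5 [ 0.43327617 -0.27428352  0.1251381 ] [-1.35290293  4.47165373  1.56803997] j6 -1.2407313348755729
2.12 [2.0, -1.0, 3.0] [0.001, 0.002, -0.032]
2.2 [3.0, -6.0, 3.0] [0.001, 0.002, -0.112]
2.28 [4.0, -11.0, 3.0] [0.001, 0.002, -0.192]
2.36 [4.0, -16.0, 3.0] [0.001, 0.002, -0.272]
2.44 [4.0, -21.0, 3.0] [0.001, 0.002, -0.352]
2.52 [4.0, -26.0, 3.0] [0.001, 0.002, -0.432]
2.6 [3.0, -31.0, 3.0] [0.001, 0.002, -0.512]
2.68 [2.0, -36.0, 3.0] [0.001, 0.002, -0.592]
2.76 [0.0, -41.0, 3.0] [0.001, 0.002, -0.672]
2.84 [-2.0, -46.0, 3.0] [0.001, 0.002, -0.752]
2.92 [-4.0, -50.0, 3.0] [0.0, 0.002, -0.832]
3.0 [-7.0, -54.0, 3.0] [0.0, 0.002, -0.912]
```

View pics/w2.png

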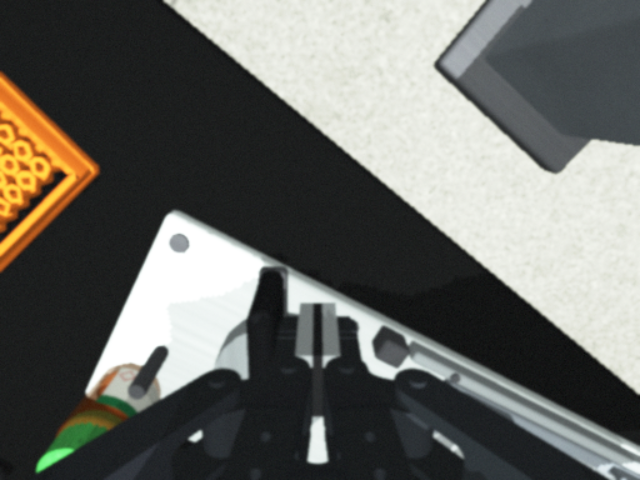

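The paddle at (268,320) lies against the finger, in contact with about 4.7 N. Stop pin and vial are clear ahead. Continuing the arc.

Request:
send_rows(
  moves=[
    [[2,-2,2],[0,0,-0.03],0],
    [[3,-6,2],[0,0,-0.11],0],
    [[4,-11,2],[0,0,-0.19],0],
    [[4,-16,2],[0,0,-0.27],0],
    [[4,-21,2],[0,0,-0.35],0],
    [[4,-26,2],[0,0,-0.43],0],
    [[3,-31,2],[0,0,-0.51],0],
    [[2,-36,2],[0,0,-0.59],0],
    [[0,-41,2],[0,0,-0.67],0],
    [[-2,-46,2],[0,0,-0.75],0],
    [[-4,-50,2],[0,0,-0.83],0],
    [[-7,-54,2],[0,0,-0.91],0],
  ],
)

```text
clock: 4.55
eef_pos: [0.4726, -0.3135, 0.125]
tool_rot: [0.713, -0.701, 0.0, 0.0]
ft_force: [-4.0, 0.3, 1.1]
grip_width: -0.0004
```

```bash
python3 arc.py 2.98 3.26 8
```

```text
4.55 [ 0.47258821 -0.31347652  0.12500599] [-3.99194631  0.26332624  1.10126085] j6 -2.1737849439660084
2.98 [-1.0, 1.0, 3.0] [-0.0, -0.001, 0.021]
3.02 [-1.0, -1.0, 3.0] [-0.0, -0.001, -0.019]
3.06 [0.0, -4.0, 3.0] [-0.0, -0.001, -0.059]
3.1 [1.0, -6.0, 3.0] [-0.0, -0.001, -0.099]
3.14 [1.0, -8.0, 3.0] [-0.0, -0.001, -0.139]
3.18 [2.0, -11.0, 3.0] [-0.0, -0.001, -0.179]
3.22 [2.0, -13.0, 3.0] [-0.0, -0.001, -0.219]
3.26 [2.0, -16.0, 3.0] [-0.0, -0.001, -0.259]
```

Request:
send_rows(
  moves=[
    [[-1,-2,1],[0,0,-0.03],0],
    [[0,-5,1],[0,0,-0.06],0],
    [[1,-7,1],[0,0,-0.1],0],
    [[1,-9,1],[0,0,-0.14],0],
    [[1,-10,1],[0,0,-0.14],0],
    [[1,-10,1],[0,0,-0.14],0],
  ],
)

```text
clock: 5.05
eef_pos: [0.4826, -0.3152, 0.1255]
tool_rot: [0.76, -0.65, 0.001, 0.001]
ft_force: [-3.5, -0.4, 2.0]
grip_width: -0.0
```

```bash
python3 arc.py 3.14 3.22 3
```

```text
5.05 [ 0.48255331 -0.31516074  0.12547107] [-3.45133423 -0.38675562  2.03615843] j6 -2.3029740897083513
3.14 [-1.0, 1.0, 3.0] [-0.0, -0.003, -0.002]
3.18 [-0.0, -1.0, 3.0] [-0.0, -0.003, -0.042]
3.22 [0.0, -4.0, 3.0] [-0.0, -0.003, -0.082]
```

No rise in force yet, so I press on gently until the stop is felt.

Request:
send_rows(
  moves=[
    [[0,-2,1],[0,0,0],0],
    [[0,-3,1],[0,0,0],0],
    [[0,-4,1],[0,0,0],0],
    [[0,-4,1],[0,0,0],0],
  ],
)

```text
clock: 5.38
eef_pos: [0.4847, -0.3149, 0.1254]
tool_rot: [0.759, -0.651, 0.0, 0.003]
ft_force: [-10.9, 0.3, 6.1]
grip_width: -0.0002
```

The force rose to 11 N and motion halted, so the lever is at its stop. Backing off and rising.

Request:
send_rows(
  moves=[
    [[0,10,0],[0,0,0],0],
    [[0,20,0],[0,0,0],0],
    [[0,30,0],[0,0,0],0],
    [[0,30,-40],[0,0,0],0],
    [[0,30,-80],[0,0,0],0],
    [[0,30,-120],[0,0,0],0],
    [[0,30,-120],[0,0,0],0],
    [[0,30,-120],[0,0,0],0],
  ],
)

```text
clock: 6.05
eef_pos: [0.4567, -0.3203, 0.2492]
tool_rot: [0.759, -0.652, 0.005, 0.002]
ft_force: [0.2, -0.0, 0.4]
grip_width: -0.0001
```

```bash
python3 - <<'E'
from h import *
from scipy.spatial.transform import Rotation as Ro
o=readout.get_obs();print(o['clock'],o['eef_pos'],o['joint_pos'],o['ft_force']);R0=Ro.from_quat(o['tool_rot']).as_matrix();print(R0.round(4))
im=camera("wrist")[:,:,::-1].copy();c=get_calibration("wrist")
th=.1582;R=np.array([[np.cos(th),-np.sin(th)],[np.sin(th),np.cos(th)]]);og=np.array([.4547,-.0285])
S=lambda x,y,z:np.r_[R@[x,y]+og,z]
for X in [S(0,-.227,.046),S(0,-.227-.040,.078),S(0,-.227-.078,.078)]:
    cv2.circle(im,tuple(int(v) for v in proj("wrist",X,c).round()),3,(0,0,255),1)
cv2.imwrite("pics/w3.png",cv2.resize(im,(800,600)))
F=S(0,-.006,.122);q=R@[0,-1.]
pre=F.copy();pre[:2]-=q*(.0145+.025);pre[2]=.25
print("pre",pre,(R0.T@(pre-o['eef_pos'])*1e3).round(0),"q",q,"yaw tool y",np.degrees(np.arctan2(R0[1,1],R0[0,1])),"want",np.degrees(np.arctan2(-q[1],-q[0])))
E
```

```text
6.05 [ 0.45674359 -0.32027374  0.24921385] [-0.60958232  0.37704524  0.05082924  1.23585459 -0.00472583 -2.33191741] [ 0.2347153  -0.03035272  0.3652302 ]
[[ 0.1509 -0.9885  0.0044]
 [-0.9885 -0.151  -0.0089]
 [ 0.0094 -0.0031 -1.    ]]
pre [0.44942238 0.00458167 0.25      ] [-322.  -42.   -4.] q [ 0.15754094 -0.98751246] yaw tool y -171.31782273127078 want 99.06419231896963
```

View pics/w3.png

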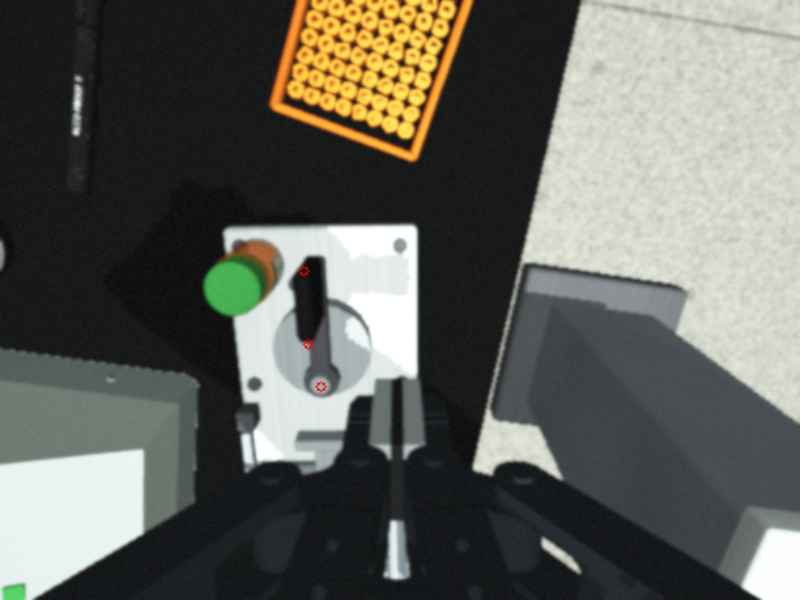

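The lever points straight away from the slide, within a few pixels of the predicted low point (hub (321,387), paddle (310,300)), and the vial is undisturbed. Now going behind the push plate.

Request:
send_rows(
  moves=[
    [[-27,-3,0],[0,0,0.11],0],
    [[-54,-7,0],[0,0,0.22],0],
    [[-81,-10,0],[0,0,0.33],0],
    [[-108,-14,0],[0,0,0.44],0],
    [[-134,-17,0],[0,0,0.55],0],
    [[-161,-21,-1],[0,0,0.66],0],
    [[-188,-24,-1],[0,0,0.77],0],
    [[-215,-28,-2],[0,0,0.88],0],
    [[-242,-31,-2],[0,0,0.99],0],
    [[-268,-35,-3],[0,0,1.1],0],
    [[-295,-38,-3],[0,0,1.21],0],
    [[-322,-42,-4],[0,0,1.32],0],
  ],
)

```text
clock: 7.1
eef_pos: [0.4469, 0.0063, 0.2468]
tool_rot: [-0.197, 0.98, -0.002, -0.002]
ft_force: [0.9, -0.6, -0.5]
grip_width: -0.0001
```

```bash
cat >nx.py <<'E'
import sys
from h import *
from scipy.spatial.transform import Rotation as Ro
th=.1582;R=np.array([[np.cos(th),-np.sin(th)],[np.sin(th),np.cos(th)]]);og=np.array([.4547,-.0285])
S=lambda x,y,z:np.r_[R@[x,y]+og,z]
o=readout.get_obs();R0=Ro.from_quat(o['tool_rot']).as_matrix()
q=np.r_[R@[0,-1.],0];zz=np.array([0,0,-1.]);Rt=np.c_[np.cross(-q,zz),-q,zz]
X=S(0,float(sys.argv[1])+.0145,float(sys.argv[2]))
print(o['clock'],o['eef_pos'],o['ft_force'],"stage",R.T@(o['eef_pos'][:2]-og),(R0.T@(X-o['eef_pos'])*1e3).round(1),Ro.from_matrix(R0.T@Rt).as_rotvec().round(3))
E
python3 nx.py .019 .25
```

```text
7.1 [0.44694471 0.006335   0.2467791 ] [ 0.89974515 -0.64105516 -0.5364001 ] stage [-0.00217051  0.03562177] [-1.6 -2.6 -3.2] [-0.005 -0.005  0.238]
```

Request:
send_rows(
  moves=[
    [[-2,-2,0],[0,0,0.12],0],
    [[-2,-2,0],[-0.005,-0.005,0.24],0],
    [[-2,-2,35],[-0.005,-0.005,0.24],0],
    [[-2,-2,70],[-0.005,-0.005,0.24],0],
    [[-2,-2,105],[-0.005,-0.005,0.24],0],
    [[-2,-2,125],[-0.005,-0.005,0.24],0],
    [[-2,-2,125],[-0.005,-0.005,0.24],0],
    [[-2,-2,125],[-0.005,-0.005,0.24],0],
  ],
)

```text
clock: 7.77
eef_pos: [0.447, 0.0045, 0.1199]
tool_rot: [-0.078, 0.997, 0.0, -0.003]
ft_force: [-0.6, -1.8, -0.1]
grip_width: -0.0003
```

```bash
python3 nx.py -.006 .122;python3 - <<'E'
from h import *
cv2.imwrite("pics/w4.png",cv2.resize(camera("wrist")[:,:,::-1],(640,480)))
E
```

```text
7.7667 [0.44699151 0.00447533 0.11986042] [-0.56689335 -1.76564773 -0.09816759] stage [-0.00241726  0.03377795] [ -2.5 -25.3  -2.2] [ 0.001 -0.006 -0.002]
```

View pics/w4.png

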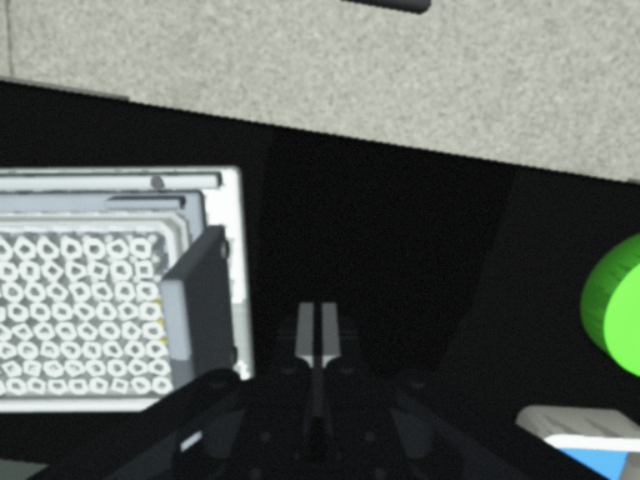

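The fingers stand behind the push plate (205,310) with clear space. The plate sits in its nest and the tape and timer are off to the right. Pushing along -y of the tool.

Request:
send_rows(
  moves=[
    [[-2,-10,0],[0,0,0],0],
    [[-2,-18,0],[0,0,0],0],
    [[-2,-22,0],[0,0,0],0],
    [[-2,-25,0],[0,0,0],0],
    [[-2,-28,0],[0,0,0],0],
    [[-2,-31,0],[0,0,0],0],
    [[-2,-34,0],[0,0,0],0],
    [[-2,-37,0],[0,0,0],0],
    [[-2,-40,0],[0,0,0],0],
    [[-2,-43,0],[0,0,0],0],
    [[-2,-46,0],[0,0,0],0],
    [[-2,-48,0],[0,0,0],0],
  ],
)

```text
clock: 8.82
eef_pos: [0.4581, -0.0429, 0.1213]
tool_rot: [-0.078, 0.997, 0.0, -0.001]
ft_force: [0.3, 3.2, 2.0]
grip_width: -0.0001
```

```bash
python3 nx.py -.036 .122
```

```text
8.8167 [ 0.45814254 -0.04290758  0.12131366] [0.25588986 3.20040312 1.99498231] stage [ 0.00112977 -0.01477001] [ 1.1 -6.7 -0.7] [ 0.001 -0.002 -0.002]
```

Request:
send_rows(
  moves=[
    [[0,-3,0],[0,0,0],0],
    [[0,-5,0],[0,0,0],0],
    [[0,-7,0],[0,0,0],0],
    [[0,-8,0],[0,0,0],0],
    [[0,-9,0],[0,0,0],0],
    [[0,-10,0],[0,0,0],0],
    [[0,-10,0],[0,0,0],0],
  ],
)

```text
clock: 9.4
eef_pos: [0.4593, -0.0506, 0.1213]
tool_rot: [-0.079, 0.997, 0.003, -0.001]
ft_force: [0.5, 10.8, 3.5]
grip_width: 0.0002
```

```bash
python3 nx.py -.036 .122
```

```text
9.4 [ 0.45934248 -0.05063707  0.12133407] [ 0.52052165 10.84881363  3.49830813] stage [ 0.00109701 -0.02259201] [ 1.1  1.1 -0.7] [ 0.007 -0.002 -0.   ]
```

Request:
send_rows(
  moves=[
    [[0,-3,0],[0,0,0],0],
    [[0,-5,0],[0,0,0],0],
    [[0,-5,0],[0,0,0],0],
  ],
)

```text
clock: 9.65
eef_pos: [0.4593, -0.0514, 0.1214]
tool_rot: [-0.081, 0.997, 0.009, -0.001]
ft_force: [-0.1, 18.7, 6.3]
grip_width: -0.0002
```

Request:
send_rows(
  moves=[
    [[0,10,0],[0,0,0],0],
    [[0,20,0],[0,0,0],0],
    [[0,35,0],[0,0,0],0],
    [[0,45,-20],[0,0,0],0],
    [[0,45,-60],[0,0,0],0],
    [[0,45,-100],[0,0,0],0],
    [[30,70,-130],[0,0,0],0],
    [[60,105,-150],[0,0,0],0],
    [[90,140,-150],[0,0,0],0],
    [[110,180,-150],[0,0,0],0],
    [[110,180,-150],[0,0,0],0],
    [[110,180,-150],[0,0,0],0],
  ],
)

```text
clock: 10.65
eef_pos: [0.3195, 0.1071, 0.275]
tool_rot: [-0.083, 0.997, 0.009, -0.002]
ft_force: [0.1, -0.5, -0.7]
grip_width: 0.0002
```

```bash
python3 - <<'E'
from h import *
o=readout.get_obs();print(o['clock'],o['eef_pos'],o['ft_force'])
a=cv2.resize(camera("top")[200:270,205:330,::-1],(800,448),interpolation=cv2.INTER_CUBIC)
b=cv2.resize(camera("side")[175:260,190:270,::-1],(565,600),interpolation=cv2.INTER_CUBIC)
cv2.imwrite("pics/e1.png",a);cv2.imwrite("pics/e2.png",b)
E
```

```text
10.65 [0.31946065 0.10712667 0.27501092] [ 0.08427599 -0.52584707 -0.71164886]
```

View pics/e1.png

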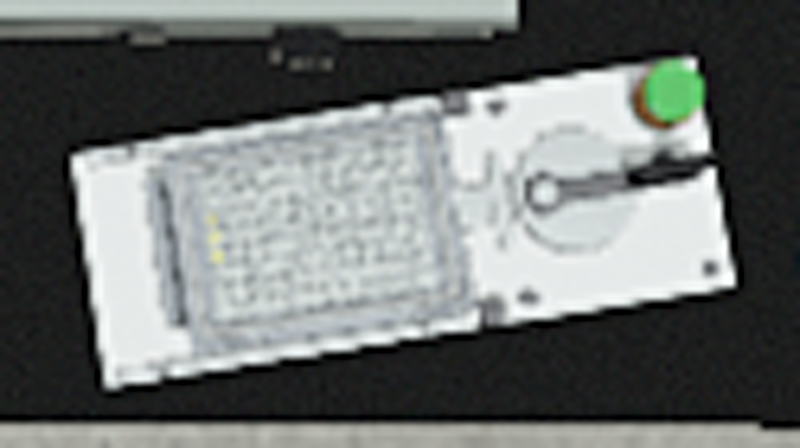

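View pics/e2.png

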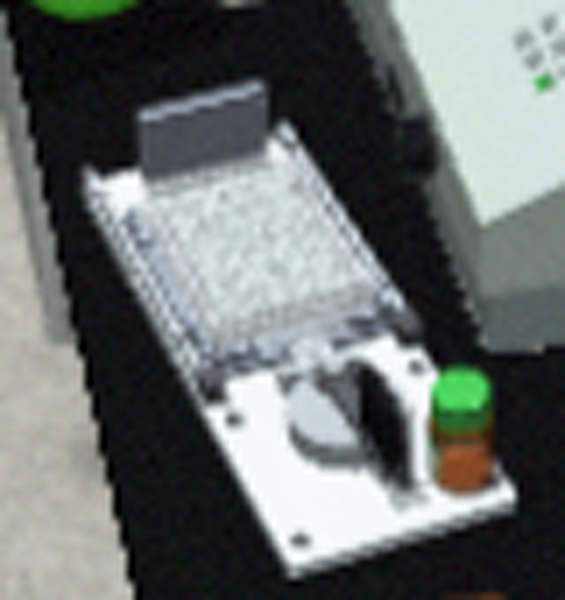

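The slide touches both stops (crop (455,102) and (490,310)), the lever lies along the stage axis away from the slide, the plate is in its nest and the vial has not moved. Handing in.

```bash
python3 -c "
from workcell import order
print(order.job_done())"
```

```text
the job is handed in; nothing more can be done
None
```

The microplate is docked. I pushed the cam lever round to its stop first, then pushed the slide home by its push plate. I used closed fingertips throughout, with nothing pinched or lifted. The job was handed in at about 10.8 s of the 51 s allowed.

**Cam:** The force rose from about 4 N to 11 N at the lever's stop. In the final top image the lever lies along the stage axis to within about 2°, pointing straight away from the slide.

**Slide:** The push face stopped about 37–38 mm from the push end by my fit, against 36 mm expected. That difference is within my calibration and finger-size error. Pushing harder, up to 19 N, moved it less than 1 mm. The final images show the slide against both stops.

**Surroundings:** The plate is lying in its nest and the vial is where it was. The other bystanders were not in the final crops, but the arm did not go near them at working height. The wrist force read after each move never exceeded about 20 N, and the robot was clear of everything at hand-in.

No check failed.

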